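Close an arched glass frame on its dowels and hold it pressed

ROBOT

A 7-joint arm with a two-finger parallel gripper is mounted at the origin on the work surface. World frame = base frame: x ahead of the robot, y to its left, z up, the work surface at z = 0. Lengths are in mm, angles in rad, forces in N, time in s.
With the tool pointing down it reaches from about 400 to 850 mm from the base axis. Payload 4.5 kg.
Tool frame: the origin (TCP) lies between the finger pads; the fingertips stand 11 mm ahead of it and the grasp point (between the pads) lies 8 mm behind it; z points along the fingers, y is the line along which they close (so a half turn about z gives the same grasp; the last joint's range is limited). The gripper opens to 85 mm and grips with 20 to 120 N. Pads are 22 mm wide; open, the fingers measure 114 mm over their backs; the gripper's body (76 mm by 85 mm) begins 54 mm behind the grasp point. The pads swing forward as they close: fully open they stand 13 mm farther back than shut.
Start: joints at [0.034, 0.689, -0.195, 1.565, 0.157, 0.902, -0.215], TCP at [625.023, 0.026, 242.317] pointing down, gripper open.
Joint ranges: [-3.01, 3.01], [-0.46, 2.08], [-1.47, 1.51], [0.13, 2.56], [-1, 4.14], [0.04, 2.09], [-2.66, 2.66]. Speed limits (rad/s): [2.57, 2.57, 3.14, 3.14, 3.14, 3.14, 3.14].

INTERFACE

Orientations are given as a 3x3 rotation matrix whose columns are the frame's x, y, z axes.
In Python, from plant import bot gives the robot as it stands.
- The arm moves only by the tool arm_command, never from a script. Its argument "commands" is one flat list of numbers, 4 for each row, row after row: the shift along the tool's x, y, z in cm, then the turn about the tool's z in degrees. In form: [x, y, z, turn, x, y, z, turn, ...]. A call has 1 to 5 rows; each row shifts and turns the commanded pose from where the row before left it, along the tool's axes as they then stand; what a row does not reach is not made up. A row lasts 1/12 s, in which the tool goes at most 41.7 mm and 7.16 degrees, less where a joint would pass 70% of its speed; a pose out of reach is approached as far as the arm can. A call with a gripper value outside its range is refused whole. "hand" is the finger opening in cm, from 0 to 8.54, set as the call begins (left out, the last holds). The fingers move at their own pace and stop on an object; "grip_force" is the grip in N (left out, the last holds). Time passes only in rows, so rows that do not move let the fingers close. It gives the time, the measured TCP pose, the force, the opening and the grip force at its end, in the units of the state.
- bot.sense(): the state, without advancing time (a new reading comes with each control period).
- bot.read_camera(name): name is "scene" or "side" or "wrist"; returns the picture (420x560x3 uint8, blue, green, red); there is no depth.
- bot.camera_model(name): a dict with "fov_y" (degrees; the focal length in pixels is half the picture's height over the tangent of half this angle, whatever the lens; pixels are square), "cx", "cy" (the principal point, pixels), "dist" ([k1, k2, p1, p2, k3] as OpenCV has them; the pictures are not rectified), "R" (3x3) and "t" (3): a world point X has camera coordinates R X + t. Camera axes: x right, y down, z forward; pixel columns grow to the right and rows downward; lengths in mm; the calibration is good to about 2 mm. A picture is of the moment at which its call begins: read the wrist's pose just before it. camera_model takes no time and is no camera call; for the wrist camera it gives the pose at the moment of the call.
- bot.sign_off(): hands the job in; it is judged then, once.
Trained networks look in the newest picture that a camera, given by its name, has taken for a name from the list of things; names that differ only in an ending like _2 or _b are one class to them, and where a whole thing is asked for, a point or a joint stands for the part that bears it (a point fixed in the world has none). Each returns a list of dicts, best first, with "score" (0 to 1); they miss things now and then, are a little off and sometimes report something else, mostly with a low value. They report only what shows in the picture. A call takes as long as a camera call. They do not tell look-alikes from the thing itself.
- bot.boxes_of(label, camera): "position" ([column, row] in pixels, amid what is visible of it).
- bot.outline_of(label, camera): "region" (420x560 bool, what is visible of it) and "position" ([column, row] in pixels, amid what is visible of it).
The state is a dict: "time_s": time; "joint_positions": joint angles; "qd": joint speeds; "tau": joint torques, N m; "tcp_pos": TCP position; "eef_rot": TCP orientation; "wrist_force": force on the tool from outside, world axes, zero at the start; "torque": the same for the moment, N m; "gripper_width": finger opening in mm; "grasp_force": force on a finger pad.
Only numpy, scipy, OpenCV 4.12 (cv2) and the standard library are available. Lean on these libraries where they do the work, as an engineer would, in place of code of your own. Each camera call takes 0.05 s, during which the arm holds its last target. There are 200 camera calls.

TASK

Draw the dark red front half of the arched frame out from under the wooden hand-rest bridge, fit it face up, arch over arch, onto the two dowels of the dark brown back half that already holds the painted glass, and press it down until the joint is closed flush all round. Press firmly, as one holds a fresh glue joint (a push of about one kilo, well short of cracking the glass), and finish still holding it pressed: do not let go or back away. Keep the back lying where it is, and do not disturb the bridge, the brush on it, or anything else on the light table.

Things in the scene. Friction and masses are not known exactly. Their poses are not given: they have to be found in the camera images.
- front: Loose front half, dark red wood, gold lines on top, 0.09-0.18 kg. Outline 160 (x) x 110 (y), 14 thick: foot rail at -x (middle at x -69), two side rails, half-round arch at +x (radius 55, centre x +25). Rails 22 wide; the opening is empty, 66 wide, x -58 to +58. Origin: underside, mid-outline; +x to the apex, +z up. Starts flat, arch under the bridge, foot end out 80-95 from its -x edge. mm.
- back: Loose back half, dark brown wood, 0.3 kg, outline as the front, 16 mm thick, flat on the table, dowels up. Amber glass fixed in its opening, 4 mm below the rails' upper face. Two pale 8 mm dowels stand 13 mm above that face, their last 4.5 mm tapering to 4 mm. Origin: underside, mid-outline; axes as the front's: closed, the front's origin is 16 mm above this one, axes parallel.
- front_apex (a point): point on the front: middle of its outer edge at the arch end (x = +80 mm), at the underside
- front_foot (a point): point on the front: middle of its outer edge at the foot end (x = -80 mm), at the underside
- back_apex (a point): point on the back: middle of its outer edge at the arch end (x = +80 mm), at the underside
- back_foot (a point): point on the back: middle of its outer edge at the foot end (x = -80 mm), at the underside
- front_hole0 (a point): axis of the 9.8 mm through hole in the left end of the front's foot rail (x -69, y +44 mm), at the underside
- front_hole1 (a point): axis of the 9.8 mm through hole in the front's right side rail (x +10, y -44 mm), at the underside
- back_dowel0 (a point): root of the dowel at the left end of the back's foot rail (x -69, y +44 mm), at the upper face, 16 mm above the underside
- back_dowel1 (a point): root of the dowel in the back's right side rail (x +10, y -44 mm), at the upper face, 16 mm above the underside
- bridge: Painter's hand-rest bridge, loose pale wood, 0.45 kg: board 80 mm (x) by 360 mm (y), 12 mm thick, on two end feet 20 mm wide in y. Board underside 36 mm, top 48 mm above the table; 320 mm clear between the feet. Origin on the table under the board's middle; the front sticks out on its -x side.
- brush: thin painting brush, 225 mm long, 10 mm thick, lying lengthwise on top of the bridge near its middle; origin at its underside, near mid-length
- medallion_a: oval amber glass medallion, 100 x 64 x 6 mm, flat on the table nearer the robot; origin centre of underside
- medallion_b: oval brown glass medallion, 124 x 80 x 6 mm, flat on the table towards the robot's right; origin centre of underside
- tape: roll of paper tape lying flat at the far side, 96 mm across, 25 mm high; origin centre of underside
- pot_red: small clear pot with a red cap, 60 mm across, 55 mm high; origin centre of underside
- pot_blue: small clear pot with a blue cap, 60 mm across, 55 mm high; origin centre of underside
- bottle: clear bottle with a yellow label, 68 mm across, 210 mm high; origin centre of underside
- brush_jar: steel jar, 76 mm across, 110 mm high, with brushes standing in it up to about 250 mm; origin centre of underside
Not all that is in view belongs to the job. Several things have the shape of the back; the one meant has the colours described above.

How it is judged (in metres and radians):
On the way, in this order (a step that is already met when the one before it is completed fails the run):
1. the front is drawn clear of the bridge on its open (-x) side (x of front_apex in the frame of bridge below -0.042 m), for 0.1 s.
2. the front is home on the dowels of the back, arch over arch (horizontal distance between front_apex and back_apex below 0.004 m and horizontal distance between front_foot and back_foot below 0.004 m and z of each of front_apex, front_foot in the frame of back below 0.018 m and z of front in the frame of back above 0.013 m), for 0.2 s.
At the end, for the whole second after the job is handed in: For the last second the robot holds the front pressed on the back: apexes and feet within 4 mm seen from above, joint closed to 2 mm, 5 to 60 N between the halves, robot pushing with 3 N or more, all at rest; the back flat, within 25 mm of its start; the bridge off the front (all of step 2 and contact force between front and back between 5 and 60 N and contact force between any of the fingers, the arm and front above 3 N and contact force between front and bridge below 0.2 N and linear speed of each of front, back below 0.01 m/s and angle between back's own z axis and vertical below 0.03 rad and height (world z) of back below 0.004 m and distance of back from where it was at the start of the episode below 0.025 m); the arm keeps its last pose, push and grip.
It fails at once if the hand-rest bridge is shifted by more than 15 mm (distance of bridge from where it was at the start of the episode above 0.015 m).
It fails at once if the brush on the bridge is shifted by more than 25 mm (distance of brush from where it was at the start of the episode above 0.025 m).
It fails at once if a medallion, pot, bottle, jar or the tape is shifted by more than 20 mm (distance of any of medallion_a, medallion_b, tape, pot_red, pot_blue, bottle, brush_jar from where it was at the start of the episode above 0.02 m).
It fails at once if the front is driven onto the back with more than 60 N (contact force between front and back above 60 N).
It also fails if it takes over 48 s, if anything falls off the work surface, if the arm or the gripper's body presses on something with over 40 N, if the wrist force passes 120 N, or if a joint passes its speed limit or range.

## Working session

There is one attempt and no reset: what is moved stays moved. The work goes in short steps, Python scripts to look and compute and a tool call to move; the robot and the scene stay as the last step left them, time stands still between calls to the robot, and variables do not carry over. Pictures are saved under pics/ and viewed, at most 10 in all, crops included, and the job is handed in when it is done.

Besides the shell and the picture viewer there is one more tool, called after "Call:" by a JSON object that holds its "op" and its "data", one argument or row to a line. arm_command: Moves the arm, as the interface text tells. Its arguments: {"type":"object","properties":{"commands":{"type":"array","items":{"type":"number"}},"hand":{"type":"number"},"grip_force":{"type":"number"}},"required":["commands"]}

```bash
mkdir -p pics; ls
cat > h.py <<'E'
import numpy as np, cv2
from plant import bot
def cam(n):
    m=bot.camera_model(n); f=210/np.tan(np.radians(m["fov_y"])/2)
    K=np.array([[f,0,m["cx"]],[0,f,m["cy"]],[0,0,1.]])
    return K,np.array(m["dist"],float),np.array(m["R"]),np.array(m["t"],float)
def back(c,px,z):
    K,d,R,t=c; p=cv2.undistortPoints(np.array(px,float).reshape(-1,1,2),K,d).reshape(-1,2)
    D=np.c_[p,np.ones(len(p))]@R; C=-R.T@t
    return C+D*((z-C[2])/D[:,2])[:,None]
def proj(c,X):
    K,d,R,t=c; return cv2.projectPoints(np.array(X,float).reshape(-1,1,3),cv2.Rodrigues(R)[0],t,K,d)[0].reshape(-1,2)
E
python3 - <<'E'
from h import *
for n in ["scene","wrist","side"]:
    im=bot.read_camera(n); cv2.imwrite(f"pics/{n}0.png",im); c=cam(n)
    print(n,c[0][0,0],-c[2].T@c[3], c[2][2])
    for l in ["front","back","bridge","back_dowel0","back_dowel1","front_hole0","front_hole1","brush","medallion_a","tape","pot_red"]:
        r=bot.boxes_of(l,n); print(l,[(np.round(q["position"]),round(q["score"],2)) for q in r][:4])
s=bot.sense(); print(s["time_s"],s["tcp_pos"],s["eef_rot"])
a=np.vstack([cv2.imread(f"pics/{n}0.png") for n in ["scene"]])
E
```

```text
pics
scene 420.924371071931 [1294.23791708  493.16900193 1164.7222148 ] [-0.49846088 -0.34351762 -0.79594748]
front [(array([356., 232.]), 0.95)]
back [(array([223., 196.]), 0.66), (array([251., 152.]), 0.59)]
bridge [(array([341., 255.]), 0.61), (array([457., 249.]), 0.43), (array([223., 200.]), 0.26)]
back_dowel0 [(array([253., 153.]), 0.79), (array([220., 195.]), 0.61), (array([202., 228.]), 0.28), (array([340., 252.]), 0.18)]
back_dowel1 [(array([253., 153.]), 0.79), (array([220., 195.]), 0.61), (array([202., 228.]), 0.28), (array([340., 252.]), 0.18)]
front_hole0 [(array([348., 237.]), 0.67)]
front_hole1 [(array([348., 237.]), 0.67)]
brush [(array([339., 252.]), 0.7)]
medallion_a [(array([199., 140.]), 0.95), (array([311., 185.]), 0.65)]
tape [(array([246., 257.]), 0.66)]
pot_red [(array([292., 286.]), 0.75)]
wrist 364.548915392197 [625.28882003  66.26276788 374.04096224] [-3.06327235e-04 -2.59038029e-01 -9.65867075e-01]
front []
back [(array([ 64., 310.]), 0.81), (array([268., 342.]), 0.69)]
bridge [(array([247.,  63.]), 0.55)]
back_dowel0 [(array([ 64., 313.]), 0.96), (array([
[... 539 characters left out ...]
62)]
back_dowel0 [(array([308., 196.]), 0.85), (array([366., 208.]), 0.85)]
back_dowel1 [(array([308., 196.]), 0.85), (array([366., 208.]), 0.85)]
front_hole0 [(array([289., 277.]), 0.76), (array([307., 198.]), 0.15)]
front_hole1 [(array([289., 277.]), 0.76), (array([307., 198.]), 0.15)]
brush [(array([288., 280.]), 0.2)]
medallion_a [(array([362., 173.]), 0.61), (array([289., 277.]), 0.57), (array([307., 198.]), 0.2)]
tape [(array([226., 224.]), 0.67)]
pot_red [(array([205., 240.]), 0.87)]
1.8 [6.25050409e+02 1.22925466e-02 2.42322888e+02] [[ 6.60378353e-06  9.99999990e-01  1.40371779e-04]
 [ 1.00000000e+00 -6.60706436e-06  2.33720222e-05]
 [ 2.33729494e-05  1.40371624e-04 -9.99999990e-01]]
```

View pics/scene0.png

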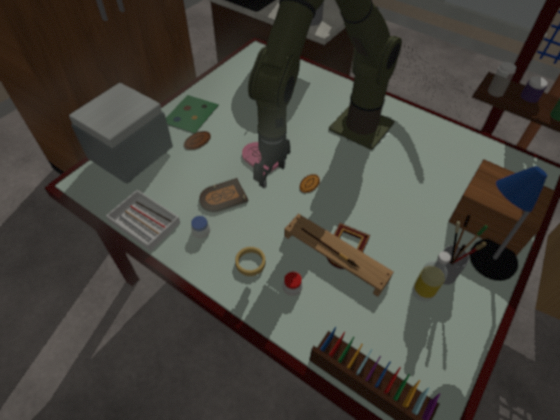

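View pics/wrist0.png

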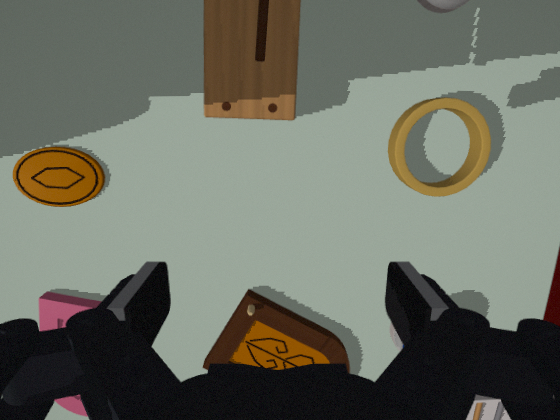

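The scene picture shows the front's red foot end at about (350,237), sticking out from the bridge (341,255). The brown/amber back is at (223,196), and there are look-alikes at (250,153) and elsewhere. The wrist picture shows the back at (280,345) with one dowel at (251,309).

Run:
```python
from h import *
c=cam("scene")
print("scene: front,bridge,brush,back,pink,med,tape,potred\n",back(c,[[352,236]],14).round(),back(c,[[290,222],[388,282]],48).round(),back(c,[[223,196],[253,153],[310,184],[246,257],[292,282]],10).round())
w=cam("wrist")
print("wrist dowel, bridge corners, back pts",back(w,[[251,309]],27).round(),back(w,[[204,117],[296,119]],48).round(),back(w,[[248,292],[206,365],[348,352],[330,335]],16).round())
```

```text
scene: front,bridge,brush,back,pink,med,tape,potred
 [[515. 245.  14.]] [[610.  60.  48.]
 [619. 422.  48.]] [[ 633. -212.   10.]
 [ 400. -257.   10.]
 [ 403.    7.   10.]
 [ 782.   10.   10.]
 [ 769.  180.   10.]]
wrist dowel, bridge corners, back pts [[ 597. -140.   27.]] [[561.  61.  48.]
 [642.  59.  48.]] [[ 593. -125.   16.]
 [ 542. -221.   16.]
 [ 707. -203.   16.]
 [ 685. -180.   16.]]
```

Call:
{"op": "arm_command", "data": {
  "commands": [-4,0,0,0,-4,0,0,0,-4,0,0,0,-4,0,0,0,-4,0,0,0]
}}

```text
time_s: 2.22
tcp_pos: [624.8, -201.9, 242.4]
eef_rot: [[-0.0, 1.0, 0.0], [1.0, 0.0, -0.0], [-0.0, 0.0, -1.0]]
wrist_force: [1.6, -0.0, 0.6]
gripper_width: 85.1
grasp_force: 0.0
```

Call:
{"op": "arm_command", "data": {
  "commands": [-3.5,0,0,0,-3.5,0,0,0,0,0,0,0,0,0,0,0]
}}

```text
time_s: 2.55
tcp_pos: [623.9, -273.7, 241.9]
eef_rot: [[0.006, 1.0, -0.001], [1.0, -0.006, -0.002], [-0.002, -0.001, -1.0]]
wrist_force: [0.2, 1.1, -0.5]
gripper_width: 85.3
grasp_force: 0.0
```

Run:
```python
from h import *
im=bot.read_camera("wrist"); cv2.imwrite("pics/w1.png",im); c=cam("wrist"); np.savez("w1.npz",K=c[0],d=c[1],R=c[2],t=c[3])
s=bot.sense(); print(s["time_s"],s["tcp_pos"],s["qd"].__class__)
for l in ["back","back_dowel0","back_dowel1"]:
    r=bot.boxes_of(l,"wrist"); print(l,[(np.round(q["position"],1),round(q["score"],2)) for q in r][:4])
```

```text
2.6 [ 624.74995218 -270.47417574  242.0113944 ] <class 'numpy.ndarray'>
back [(array([ 54.2, 118.7]), 0.95), (array([276.4, 115.9]), 0.78)]
back_dowel0 [(array([ 52.2, 120.8]), 0.89), (array([280.8, 115.3]), 0.88)]
back_dowel1 [(array([ 52.2, 120.8]), 0.89), (array([280.8, 115.3]), 0.88)]
```

View pics/w1.png

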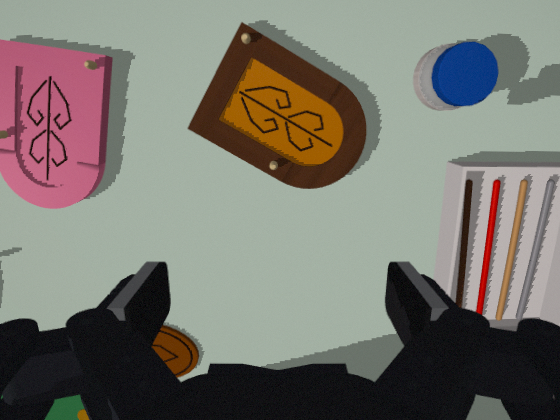

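The wrist picture shows the target back clearly, centred near (277,115). Its foot is at upper left and its arch at lower right. The dowel tips are at about (246,38) and (274,165).

```bash
cat >> h.py <<'E'
from scipy.optimize import minimize
from scipy.ndimage import distance_transform_edt as edt
a=np.linspace(-np.pi/2,np.pi/2,41)
OUT=np.vstack([[[-80,55],[-80,-55]],np.c_[25+55*np.cos(a),55*np.sin(a)]])
def w(p,pts,z=0):
    c,s=np.cos(p[2]),np.sin(p[2]); pts=np.atleast_2d(pts)
    return np.c_[p[0]+c*pts[:,0]-s*pts[:,1],p[1]+s*pts[:,0]+c*pts[:,1],np.full(len(pts),z)]
def dens(P,n=6):
    Q=np.roll(P,-1,0); return np.vstack([P+(Q-P)*k/n for k in range(n)])
def fit(c,mask,p0,z0,z1,clip=None):
    """fit silhouette hull (z0..z1) to the mask contour; returns pose, mean px error"""
    E=cv2.morphologyEx(mask.astype(np.uint8),cv2.MORPH_GRADIENT,np.ones((3,3)))
    D=edt(E==0)
    def cost(p,full=False):
        q=np.vstack([proj(c,w(p,OUT,z0)),proj(c,w(p,OUT,z1))]).astype(np.float32)
        h=dens(cv2.convexHull(q)[:,0]); 
        if clip is not None: h=h[clip(h)]
        v=cv2.remap(D.astype(np.float32),h[:,:1],h[:,1:],cv2.INTER_LINEAR,borderValue=20)
        return np.minimum(v,8).mean()
    r=minimize(cost,p0,method="Nelder-Mead",options=dict(initial_simplex=np.array(p0)+np.vstack([np.zeros(3),np.diag([8,8,.08])]),xatol=.02,fatol=1e-4))
    return r.x,r.fun
E
python3 - <<'E'
from h import *
c=cam("wrist"); s=bot.sense(); im=bot.read_camera("wrist"); cv2.imwrite("pics/w2.png",im)
print(s["tcp_pos"],np.abs(s["qd"]).max())
hsv=cv2.cvtColor(im,cv2.COLOR_BGR2HSV)
o=bot.outline_of("back","wrist"); o=min(o,key=lambda q:abs(q["position"][0]-277)); m=o["region"]
roi=np.zeros_like(m);roi[10:205,175:380]=1
m2=(hsv[...,1]>90)&roi
n,l,st,_=cv2.connectedComponentsWithStats(m2.astype(np.uint8)); m2=l==1+np.argmax(st[1:,4]); print(m.sum(),m2.sum())
for mm in (m,m2):
    p,f=fit(c,mm,[637,-208,-.49],0,16); print(p.round(3),f,"tips",proj(c,w(p,[[-69,44],[10,-44]],29)).round(1))
p0=p
g=cv2.cvtColor(im,cv2.COLOR_BGR2GRAY)
for q in proj(c,w(p,[[-69,44],[10,-44]],29)).round().astype(int):
    r=g[q[1]-9:q[1]+10,q[0]-9:q[0]+10]; t=r>(r.max()*.8); ys,xs=np.nonzero(t); print(q,xs.mean()+q[0]-9,ys.mean()+q[1]-9,t.sum())
v=im.copy()
for P,col in((OUT,(0,255,0)),): cv2.polylines(v,[proj(c,w(p,P,16)).round().astype(int)],True,col,1)
cv2.imwrite("pics/w2o.png",cv2.resize(v[0:220,150:400],None,fx=3,fy=2.7))
np.save("back.npy",p)
E
```

```text
[ 625.60248126 -267.48054522  242.38601289] 0.005040306852369481
17839 17636
[ 6.33149e+02 -2.16483e+02 -5.31000e-01] 0.016949793323874474 tips [[244.   43.9]
 [270.7 173.1]]
[ 6.33237e+02 -2.16415e+02 -5.23000e-01] 0.010874667204916477 tips [[243.5  44.2]
 [271.2 173.1]]
[243  44] 239.85365853658536 42.0 41
[271 173] 267.5 176.76470588235293 34
```

View pics/w2o.png

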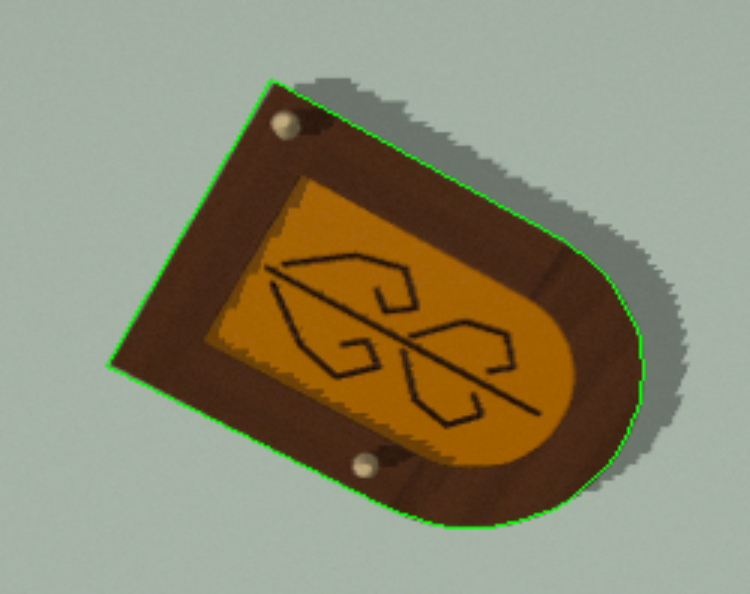

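The fitted outline sits exactly on the brown rim, and the dowels fall where predicted. Next I measure the front.

Call:
{"op": "arm_command", "data": {
  "commands": [4,-1,0,0,4,-1,0,0,4,-1,0,0,4,-1,0,0,4,-1,0,0]
}}

```text
time_s: 3.27
tcp_pos: [574.2, -67.3, 242.6]
eef_rot: [[-0.001, 1.0, 0.001], [1.0, 0.001, 0.0], [0.0, 0.001, -1.0]]
wrist_force: [1.5, 0.5, -0.7]
gripper_width: 85.2
grasp_force: 0.0
```

Call:
{"op": "arm_command", "data": {
  "commands": [4,-1,0,0,4,-1,0,0,4,-1,0,0,4,-1,0,0,4,-1,0,0]
}}

```text
time_s: 3.68
tcp_pos: [524.0, 132.8, 242.7]
eef_rot: [[-0.002, 1.0, 0.001], [1.0, 0.002, 0.0], [0.0, 0.001, -1.0]]
wrist_force: [-0.5, -0.0, -0.1]
gripper_width: 85.3
grasp_force: 0.0
```

Call:
{"op": "arm_command", "data": {
  "commands": [4,-1,0,0,2,0,0,0,0,0,0,0,0,0,0,0,0,0,0,0]
}}

```text
time_s: 4.1
tcp_pos: [515.0, 189.3, 242.4]
eef_rot: [[0.0, 1.0, 0.0], [1.0, -0.0, -0.001], [-0.001, 0.0, -1.0]]
wrist_force: [0.4, 0.2, -0.1]
gripper_width: 85.1
grasp_force: 0.0
```

Call:
{"op": "arm_command", "data": {
  "commands": [0,0,0,0,0,0,0,0,0,0,0,0]
}}

```text
time_s: 4.35
tcp_pos: [515.3, 188.7, 242.3]
eef_rot: [[0.002, 1.0, 0.0], [1.0, -0.002, -0.001], [-0.001, 0.0, -1.0]]
wrist_force: [0.1, -0.3, -0.5]
gripper_width: 85.5
grasp_force: 0.0
```

Run:
```python
from h import *
c=cam("wrist"); s=bot.sense(); im=bot.read_camera("wrist"); cv2.imwrite("pics/w3.png",im); print(s["tcp_pos"],np.abs(s["qd"]).max(),s["time_s"])
o=bot.outline_of("front","wrist"); print([(q["position"],q["score"],q["region"].sum()) for q in o])
if o: np.save("fm.npy",o[0]["region"])
np.savez("w3.npz",K=c[0],d=c[1],R=c[2],t=c[3])
```

```text
[515.33613614 188.6696248  242.32489847] 0.00505478667857206 4.35
[([265.3, 114.7], 0.6, np.int64(5959)), ([368.8, 143.5], 0.34, np.int64(24083))]
```

View pics/w3.png

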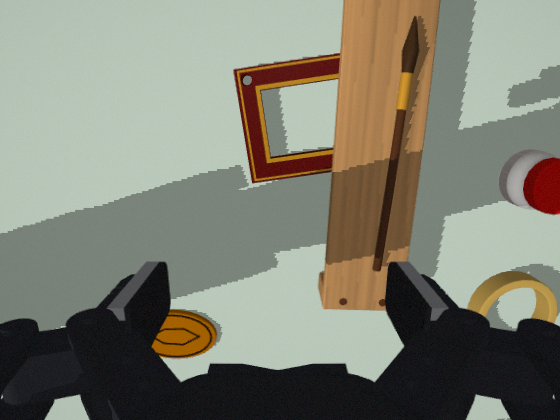

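The picture shows the front's foot end: corners at about (235,70) and (252,183), foot hole at (247,80). The arch is hidden under the bridge, whose edge is at column ~335.

Run:
```python
from h import *
z=np.load("w3.npz"); c=(z["K"],z["d"],z["R"],z["t"]); im=cv2.imread("pics/w3.png")
hsv=cv2.cvtColor(im,cv2.COLOR_BGR2HSV); m=hsv[...,1]>90
m[:, 345:]=0;m[:40]=0;m[200:]=0;m[:,:200]=0
m=cv2.morphologyEx(m.astype(np.uint8),cv2.MORPH_CLOSE,np.ones((7,7)))
cs,_=cv2.findContours(m,cv2.RETR_EXTERNAL,cv2.CHAIN_APPROX_NONE); k=max(cs,key=cv2.contourArea)
m[:]=0; cv2.drawContours(m,[k],-1,1,-1)
e=back(c,[[243,72],[251,183],[335,54]],14);print(e.round(1))
p,f=fit(c,m,[565,250,.08],0,14,lambda h:h[:,0]<322)
print(p,np.degrees(p[2]),f)
print("corners px",proj(c,w(p,[[-80,55],[-80,-55],[-69,44]],14)).round(1))
br=back(c,[[340,20],[328,250],[320,300],[390,308]],48); print("bridge",br.round(1))
foot=w(p,[[-69,0]],0)[0]; s=bot.sense(); print("foot mid",foot,"delta",foot[:2]-s["tcp_pos"][:2]); np.save("front.npy",p)
```

```text
[[483.5 289.8  14. ]
 [489.  183.7  14. ]
 [569.4 305.8  14. ]]
[5.61318653e+02 2.49681049e+02 1.44514369e-01] 8.280063425499714 0.0
corners px [[233.   69. ]
 [252.  183. ]
 [246.5  79.2]]
bridge [[567.7 327.9  48. ]
 [563.9 125.   48. ]
 [557.9  71.5  48. ]
 [629.3  61.7  48. ]]
foot mid [493.03791153 239.74422951   0.        ] delta [-22.17079228  50.52036786]
```

Call:
{"op": "arm_command", "data": {
  "commands": [2.5,-1.1,0,0,2.55,-1.12,0,0,0,0,4,-4.15,0,0,4,-4.15,0,0,4,0],
  "hand": 5
}}

```text
time_s: 4.87
tcp_pos: [493.4, 241.3, 121.7]
eef_rot: [[-0.148, 0.989, 0.002], [0.989, 0.148, 0.002], [0.002, 0.003, -1.0]]
wrist_force: [0.4, 0.0, 0.4]
gripper_width: 50.1
grasp_force: 0.0
```

Call:
{"op": "arm_command", "data": {
  "commands": [0,0,3,0,0,0,3,0,0,0,1,0,0,0,1,0,0,0,0,0]
}}

```text
time_s: 5.28
tcp_pos: [492.6, 240.3, 41.4]
eef_rot: [[-0.144, 0.99, -0.001], [0.99, 0.144, -0.001], [-0.001, -0.001, -1.0]]
wrist_force: [-0.3, 0.7, -0.4]
gripper_width: 50.3
grasp_force: 0.0
```

Call:
{"op": "arm_command", "data": {
  "commands": [0,0,0,0,0,0,0,0,0,0,0,0]
}}

```text
time_s: 5.53
tcp_pos: [493.9, 241.0, 43.9]
eef_rot: [[-0.144, 0.99, 0.003], [0.99, 0.144, 0.002], [0.001, 0.003, -1.0]]
wrist_force: [0.0, 0.7, 0.1]
gripper_width: 50.0
grasp_force: 0.0
```

Run:
```python
from h import *
s=bot.sense(); p=np.load("front.npy"); d=(w(p,[[-69,0]])[0]-s["tcp_pos"]); d[2]=0; print(s["tcp_pos"],"tool err mm",s["eef_rot"].T@d,"ang",np.degrees(np.arctan2(*s["eef_rot"][[1,0],1])-p[2]),s["wrist_force"],s["gripper_width"])
im=bot.read_camera("wrist"); cv2.imwrite("pics/w4.png",im)
```

```text
[493.8935355  241.01510955  43.87991236] tool err mm [-1.13429527 -1.02984705 -0.00421468] ang 0.006288074482982109 [0.02152926 0.687934   0.10888265] 50.00072712025866
```

View pics/w4.png

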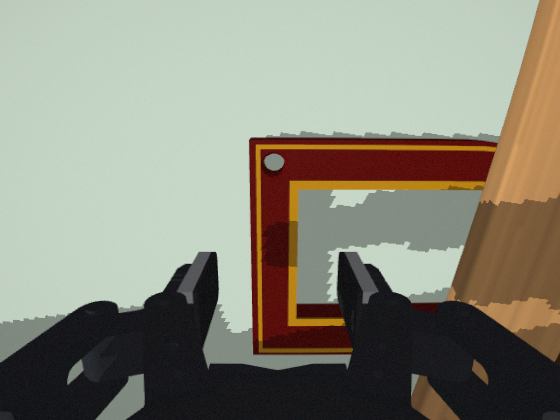

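The fingers straddle the foot rail: the outer pad is at (205,280), left of the rail, and the inner pad at (352,280), over the opening. Lowering.

Call:
{"op": "arm_command", "data": {
  "commands": [-0.1,-0.1,1,0,0,0,1,0,0,0,0.4,0,0,0,0,0,0,0,0,0]
}}

```text
time_s: 6.0
tcp_pos: [491.6, 239.2, 17.6]
eef_rot: [[-0.145, 0.989, -0.001], [0.989, 0.145, -0.001], [-0.0, -0.001, -1.0]]
wrist_force: [0.1, 0.5, 0.1]
gripper_width: 50.1
grasp_force: 0.0
```

Call:
{"op": "arm_command", "data": {
  "commands": [0,0,0.3,0,0,0,0.2,0,0,0,0,0,0,0,0,0]
}}

```text
time_s: 6.33
tcp_pos: [492.0, 239.4, 13.3]
eef_rot: [[-0.144, 0.99, 0.0], [0.99, 0.144, -0.0], [-0.0, 0.0, -1.0]]
wrist_force: [-0.7, 0.1, -0.0]
gripper_width: 50.1
grasp_force: 0.0
```

Call:
{"op": "arm_command", "data": {
  "commands": [0,0,0,0,0,0,0,0,0,0,0,0],
  "hand": 3
}}

```text
time_s: 6.58
tcp_pos: [492.1, 239.4, 13.4]
eef_rot: [[-0.144, 0.99, 0.0], [0.99, 0.144, 0.0], [0.0, 0.0, -1.0]]
wrist_force: [-0.2, 0.7, 0.3]
gripper_width: 30.0
grasp_force: 0.0
```

Call:
{"op": "arm_command", "data": {
  "commands": [0,0,0,0,0,0,0,0,0,0,0,0,0,0,0,0,0,0,0,0],
  "hand": 1.6,
  "grip_force": 60
}}

```text
time_s: 7.0
tcp_pos: [492.2, 239.5, 13.7]
eef_rot: [[-0.144, 0.99, 0.001], [0.99, 0.144, 0.0], [0.0, 0.001, -1.0]]
wrist_force: [0.2, 0.4, 5.7]
gripper_width: 20.1
grasp_force: 59.5
```

Call:
{"op": "arm_command", "data": {
  "commands": [0,0,-0.1,0,0,-1,0,0,0,-2,0,0,0,-2,0,0,0,-2,0,0]
}}

```text
time_s: 7.42
tcp_pos: [422.0, 229.0, 14.2]
eef_rot: [[-0.144, 0.99, -0.0], [0.99, 0.144, 0.0], [0.0, -0.0, -1.0]]
wrist_force: [-0.2, 0.9, -1.7]
gripper_width: 19.7
grasp_force: 58.9
```

Call:
{"op": "arm_command", "data": {
  "commands": [0,-2,0,0,0,-1,0,0,0,0,0,0,0,0,0,0,0,0,0,0]
}}

```text
time_s: 7.83
tcp_pos: [401.4, 227.6, 17.0]
eef_rot: [[-0.144, 0.99, -0.005], [0.99, 0.144, -0.003], [-0.002, -0.005, -1.0]]
wrist_force: [-0.4, -0.1, -1.0]
gripper_width: 20.5
grasp_force: 59.1
```

Run:
```python
from h import *
s=bot.sense(); print(s["tcp_pos"],s["wrist_force"],s["gripper_width"],s["time_s"])
im=bot.read_camera("wrist"); cv2.imwrite("pics/w5.png",im)
```

```text
[401.36736207 227.58511251  16.98472696] [-0.36949186 -0.0606977  -0.97636496] 20.538437203731608 7.8333
```

View pics/w5.png

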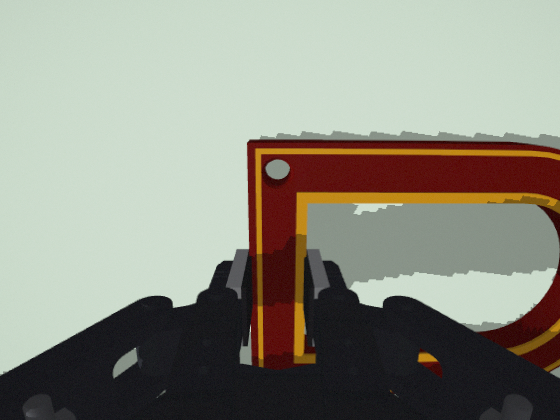

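The front is fully out, gripped on its foot rail, with hole 0 at (277,169) and the arch clear at the right. Lifting, then I measure its pose in the hand.

Call:
{"op": "arm_command", "data": {
  "commands": [0,-0.3,-1,0,0,-0.3,-2,0,0,0,-3,0,0,0,-3,0,0,0,-2,0]
}}

```text
time_s: 8.3
tcp_pos: [395.3, 226.7, 130.0]
eef_rot: [[-0.144, 0.99, -0.005], [0.99, 0.144, -0.003], [-0.002, -0.005, -1.0]]
wrist_force: [0.1, -0.5, -1.5]
gripper_width: 20.4
grasp_force: 59.1
```

Call:
{"op": "arm_command", "data": {
  "commands": [0,0,0,0,0,0,0,0,0,0,0,0,0,0,0,0,0,0,0,0]
}}

```text
time_s: 8.72
tcp_pos: [394.4, 226.4, 126.2]
eef_rot: [[-0.145, 0.989, -0.008], [0.989, 0.145, -0.005], [-0.004, -0.009, -1.0]]
wrist_force: [-1.0, 0.4, -2.8]
gripper_width: 20.4
grasp_force: 59.2
```

Run:
```python
from h import *
s=bot.sense(); c=cam("wrist"); im=bot.read_camera("wrist"); cv2.imwrite("pics/w6.png",im)
print(s["tcp_pos"],s["wrist_force"],s["gripper_width"],s["time_s"],np.abs(s["qd"]).max())
np.savez("w6.npz",K=c[0],d=c[1],R=c[2],t=c[3],tcp=s["tcp_pos"],rot=s["eef_rot"])
T=s["eef_rot"];tcp=s["tcp_pos"]
yaw=np.arctan2(T[1,1],T[0,1])
hsv=cv2.cvtColor(im,cv2.COLOR_BGR2HSV); m=(hsv[...,1]>120); m[245:,:]=0; 
k=np.array([(x,np.nonzero(m[60:245,x])[0][:1].sum()+60) for x in range(260,560,20)]);print("top edge",k.tolist())
print("left edge",[(np.nonzero(m[y])[0][:1].sum(),y) for y in range(140,245,15)])
p=np.r_[tcp[:2]+69*np.array([np.cos(yaw),np.sin(yaw)]),yaw]
for zu in (-13,-11,-9):
  print(zu,"pred topcorner,arch,hole",proj(c,w(p,[[-80,55],[-80,0],[0,55],[25,55],[-69,44]],tcp[2]+zu+14)).round(1).tolist())
```

```text
[394.37283986 226.39643038 126.19599173] [-1.03706347  0.39793121 -2.84427449] 20.3534628067658 8.7167 0.0033602991980010376
top edge [[260, 140], [280, 140], [300, 140], [320, 141], [340, 141], [360, 141], [380, 141], [400, 141], [420, 141], [440, 141], [460, 142], [480, 142], [500, 142], [520, 144], [540, 146]]
left edge [(np.int64(251), 140), (np.int64(248), 155), (np.int64(248), 170), (np.int64(248), 185), (np.int64(248), 200), (np.int64(249), 215), (np.int64(249), 230)]
-13 pred topcorner,arch,hole [[245.4, 142.5], [248.6, 283.5], [468.4, 143.9], [534.1, 145.0], [276.4, 173.2]]
-11 pred topcorner,arch,hole [[244.8, 143.0], [248.2, 285.9], [471.1, 144.4], [537.7, 145.5], [276.3, 174.1]]
-9 pred topcorner,arch,hole [[244.3, 143.6], [247.7, 288.3], [474.0, 145.0], [541.4, 146.1], [276.3, 175.1]]
```

View pics/w6.png

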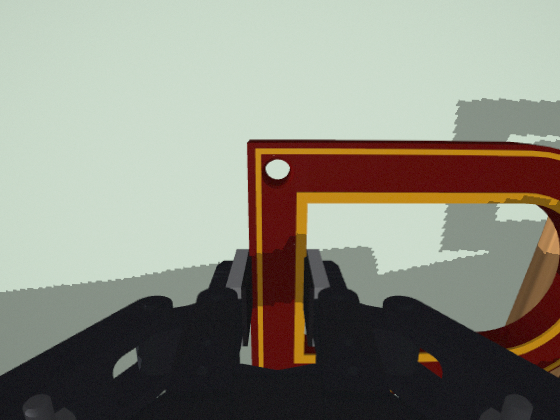

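```bash
cat >> h.py <<'E'
def infront(name):
    "front pose in tool: returns (along tool y, tool x, yaw diff)"
    z=np.load(name+".npz"); c=(z["K"],z["d"],z["R"],z["t"]); im=cv2.imread(f"pics/{name}.png"); tcp=z["tcp"];T=z["rot"]
    hsv=cv2.cvtColor(im,cv2.COLOR_BGR2HSV); m=((hsv[...,1]>120)&((hsv[...,0]<12)|(hsv[...,0]>165)|((hsv[...,0]<30)&(hsv[...,2]>120)))); m[245:]=0;m[:,:230]=0
    m=cv2.morphologyEx(m.astype(np.uint8),cv2.MORPH_CLOSE,np.ones((5,5)))
    yaw=np.arctan2(T[1,1],T[0,1]); p0=np.r_[tcp[:2]+69*np.array([np.cos(yaw),np.sin(yaw)]),yaw]
    for zu in (-15,-13.5,-11):
        p,f=fit(c,m,p0,tcp[2]+zu,tcp[2]+zu+14,lambda h:(h[:,1]<235)&(h[:,0]<540))
        d=np.r_[p[:2]-tcp[:2],0]@T; print(zu,"tool xy of origin",d.round(2),"dyaw deg",np.degrees(p[2]-yaw).round(2),f.round(3),"hole",proj(c,w(p,[[-69,44]],tcp[2]+zu+14)).round(1),"fitted",p.round(3))
    return p
E
python3 - <<'E'
from h import *
infront("w6")
im=cv2.imread("pics/w6.png"); g=cv2.cvtColor(im,cv2.COLOR_BGR2GRAY)[155:185,262:292]; t=g>150; y,x=np.nonzero(t); print(x.min()+262,x.max()+262,y.min()+155,y.max()+155)
E
```

```text
-15 tool xy of origin [-0.34 69.22 -0.6 ] dyaw deg -0.11 0.014 hole [[277.3 172.8]] fitted [4.62913e+02 2.36069e+02 1.43000e-01]
-13.5 tool xy of origin [-0.34 69.38 -0.6 ] dyaw deg -0.23 0.028 hole [[277.9 173.1]] fitted [4.63080e+02 2.36092e+02 1.41000e-01]
-11 tool xy of origin [-0.2  69.51 -0.6 ] dyaw deg -0.35 0.026 hole [[278.5 173.5]] fitted [4.63185e+02 2.36252e+02 1.39000e-01]
266 289 160 178
```

Call:
{"op": "arm_command", "data": {
  "commands": [-2,0.5,0,0,-3.5,1,0,0,-3.5,1,0,0,-3.5,1,0,0,-3.5,1,0,0]
}}

```text
time_s: 9.18
tcp_pos: [462.6, 73.5, 126.6]
eef_rot: [[-0.145, 0.989, -0.008], [0.989, 0.145, -0.004], [-0.003, -0.008, -1.0]]
wrist_force: [1.3, 0.3, -2.1]
gripper_width: 20.2
grasp_force: 59.2
```

Call:
{"op": "arm_command", "data": {
  "commands": [-3.5,1,0,0,-3.5,1,0,0,-3.5,1,0,0,-3.5,1,0,0,-3.5,1,0,0]
}}

```text
time_s: 9.6
tcp_pos: [537.2, -92.8, 126.6]
eef_rot: [[-0.144, 0.99, -0.008], [0.99, 0.144, -0.004], [-0.002, -0.009, -1.0]]
wrist_force: [0.7, 0.5, -1.1]
gripper_width: 20.2
grasp_force: 59.2
```

Call:
{"op": "arm_command", "data": {
  "commands": [-3.5,1,0,0,-3.5,0.8,0,0,-2,0.5,0,4,0,0,0,5,0,0,0,6]
}}

```text
time_s: 10.02
tcp_pos: [572.5, -179.2, 126.1]
eef_rot: [[0.125, 0.992, -0.008], [0.992, -0.125, -0.004], [-0.005, -0.007, -1.0]]
wrist_force: [-0.8, 0.8, -1.4]
gripper_width: 20.3
grasp_force: 59.2
```

Call:
{"op": "arm_command", "data": {
  "commands": [0,0,0,6,0,0,0,6,0,0,0,6,0,0,0,5,0,0,0,0]
}}

```text
time_s: 10.43
tcp_pos: [572.5, -176.3, 126.6]
eef_rot: [[0.497, 0.868, -0.008], [0.868, -0.497, -0.004], [-0.008, -0.005, -1.0]]
wrist_force: [0.1, -0.3, -2.8]
gripper_width: 20.4
grasp_force: 59.2
```

Call:
{"op": "arm_command", "data": {
  "commands": [0,0,0,0,0,0,0,0,0,0,0,0,0,0,0,0,0,0,0,0]
}}

```text
time_s: 10.85
tcp_pos: [573.1, -176.8, 127.6]
eef_rot: [[0.495, 0.869, -0.006], [0.869, -0.495, -0.004], [-0.006, -0.004, -1.0]]
wrist_force: [0.2, 0.1, -1.8]
gripper_width: 20.4
grasp_force: 59.2
```

```bash
cat >> h.py <<'E'
def err(dx=-.3,dy=69.3,dyaw=-.0026):
    s=bot.sense(); b=np.load("back.npy"); T=s["eef_rot"]; tcp=s["tcp_pos"]; yaw=np.arctan2(T[1,1],T[0,1])
    o=tcp+T@np.array([dx,dy,0]); e=T.T@np.r_[b[:2]-o[:2],0]
    # shift needed if the turn is made about the TCP first
    ya=b[2]-dyaw; y=np.array([np.cos(ya),np.sin(ya)]); x=np.array([-np.sin(ya),np.cos(ya)])
    d=b[:2]-dx*x-dy*y-tcp[:2]
    print("t",s["time_s"],"tcp",tcp.round(2),"turn needed deg",np.degrees(yaw-ya).round(2),"then shift tool x,y mm",(d@x).round(2),(d@y).round(2),"F",s["wrist_force"].round(1),"w",s["gripper_width"].round(1),"tilt",T[2,:2].round(4))
E
python3 - <<'E'
from h import *
err(); c=cam("wrist"); s=bot.sense(); im=bot.read_camera("wrist"); cv2.imwrite("pics/w7.png",im)
np.savez("w7.npz",K=c[0],d=c[1],R=c[2],t=c[3],tcp=s["tcp_pos"],rot=s["eef_rot"]); infront("w7")
E
```

```text
Traceback (most recent call last):
  File "h.py", line 50, in err
    print("t",s["time_s"],"tcp",tcp.round(2),"turn needed deg",np.degrees(yaw-ya).round(2),"then shift tool x,y mm",(d@x).round(2),(d@y).round(2),"F",s["wrist_force"].round(1),"w",s["gripper_width"].round(1),"tilt",T[2,:2].round(4))
                                                                                                                                                                                    ^^^^^^^^^^^^^^^^^^^^^^^^
AttributeError: 'float' object has no attribute 'round'
```

```bash
sed -i 's/s\["gripper_width"\].round(1)/round(s["gripper_width"],1)/' h.py
python3 - <<'E'
from h import *
err(); c=cam("wrist"); s=bot.sense(); im=bot.read_camera("wrist"); cv2.imwrite("pics/w7.png",im)
np.savez("w7.npz",K=c[0],d=c[1],R=c[2],t=c[3],tcp=s["tcp_pos"],rot=s["eef_rot"]); infront("w7")
E
```

```text
t 10.85 tcp [ 573.09 -176.77  127.57] turn needed deg 0.16 then shift tool x,y mm -4.17 2.6 F [ 0.2  0.1 -1.8] w 20.4 tilt [-0.0062 -0.0036]
-15 tool xy of origin [-0.22 68.68 -0.24] dyaw deg -0.22 0.802 hole [[277.3 172.3]] fitted [ 6.32653e+02 -2.10955e+02 -5.22000e-01]
-13.5 tool xy of origin [-0.15 68.89 -0.24] dyaw deg -0.36 0.819 hole [[278.2 172.4]] fitted [ 6.32875e+02 -2.11001e+02 -5.24000e-01]
-11 tool xy of origin [-0.11 68.99 -0.25] dyaw deg -0.48 0.887 hole [[278.7 173.1]] fitted [ 6.32979e+02 -2.11007e+02 -5.26000e-01]
```

Call:
{"op": "arm_command", "data": {
  "commands": [-0.42,0.25,0,0.2,0,0,2,0,0,0,2.5,0,0,0,2,0,0,0,1,0]
}}

```text
time_s: 11.32
tcp_pos: [571.3, -182.2, 50.4]
eef_rot: [[0.499, 0.867, -0.009], [0.867, -0.499, -0.004], [-0.008, -0.006, -1.0]]
wrist_force: [-0.1, -0.2, -1.2]
gripper_width: 20.1
grasp_force: 59.2
```

Call:
{"op": "arm_command", "data": {
  "commands": [0,0,0,0,0,0,0,0,0,0,0,0,0,0,0,0,0,0,0,0]
}}

```text
time_s: 11.73
tcp_pos: [573.6, -182.1, 53.9]
eef_rot: [[0.499, 0.867, -0.004], [0.867, -0.499, -0.004], [-0.006, -0.001, -1.0]]
wrist_force: [-0.6, -0.1, -1.5]
gripper_width: 20.3
grasp_force: 59.2
```

Run:
```python
from h import *
err(); c=cam("wrist"); s=bot.sense(); im=bot.read_camera("wrist")
b=np.load("back.npy"); print("dowel0 px root/taper/tip",proj(c,np.vstack([w(b,[[-69,44]],z) for z in (16,24.5,29)])).round(1).tolist())
cv2.imwrite("pics/w8.png",im); cv2.imwrite("pics/w8c.png",cv2.resize(im[120:320,230:480],None,fx=3,fy=3))
```

```text
t 11.7333 tcp [ 573.6  -182.1    53.86] turn needed deg -0.07 then shift tool x,y mm 0.2 -0.5 F [-0.6 -0.1 -1.5] w 20.3 tilt [-0.0058 -0.0013]
dowel0 px root/taper/tip [[277.5, 158.6], [277.4, 161.2], [277.4, 162.7]]
```

View pics/w8c.png

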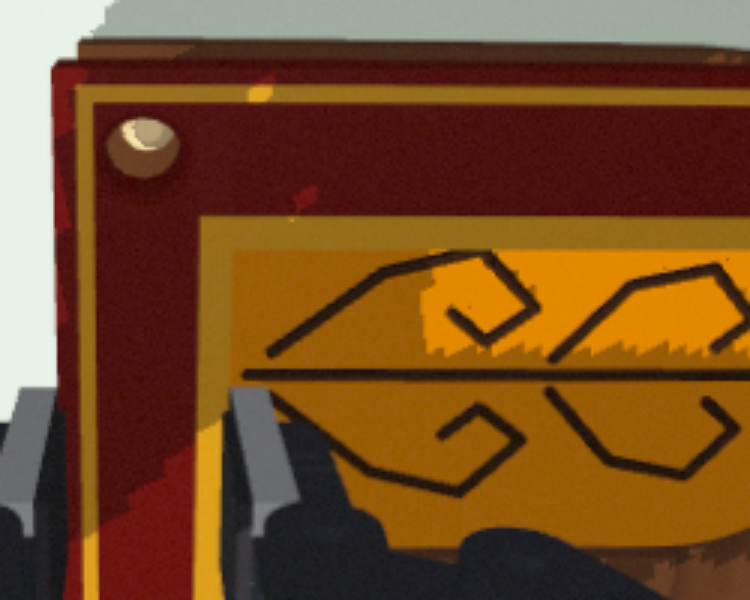

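The crop shows the dowel's pale tip through hole 0, within about 0.7 mm of its centre. Rails and edges line up, so I descend slowly.

Call:
{"op": "arm_command", "data": {
  "commands": [0,0,0.5,0,0,0,0.4,0,0,0,0.3,0,0,0,0,0,0,0,0,0]
}}

```text
time_s: 12.2
tcp_pos: [572.6, -181.9, 40.3]
eef_rot: [[0.498, 0.867, -0.006], [0.867, -0.498, -0.004], [-0.006, -0.004, -1.0]]
wrist_force: [0.1, -1.0, -0.4]
gripper_width: 20.2
grasp_force: 59.1
```

Call:
{"op": "arm_command", "data": {
  "commands": [0,0,0.2,0,0,0,0.2,0,0,0,0.1,0,0,0,0,0,0,0,0,0]
}}

```text
time_s: 12.62
tcp_pos: [573.0, -182.1, 35.8]
eef_rot: [[0.498, 0.867, -0.005], [0.867, -0.498, -0.004], [-0.006, -0.003, -1.0]]
wrist_force: [1.8, 0.9, 0.7]
gripper_width: 20.3
grasp_force: 59.1
```

Call:
{"op": "arm_command", "data": {
  "commands": [0,0,0.2,0,0,0,0.1,0,0,0,0,0,0,0,0,0]
}}

```text
time_s: 12.95
tcp_pos: [572.7, -182.1, 32.6]
eef_rot: [[0.498, 0.867, -0.006], [0.867, -0.498, -0.004], [-0.006, -0.003, -1.0]]
wrist_force: [1.8, -0.3, -0.3]
gripper_width: 20.3
grasp_force: 59.1
```

Run:
```python
from h import *
err(); im=bot.read_camera("wrist"); im2=bot.read_camera("side"); s=bot.read_camera("scene")
c=cam("side");q=proj(c,[[633,-216,16]])[0].astype(int);c=cam("scene");r=proj(c,[[633,-216,16]])[0].astype(int);print(q,r)
A=cv2.resize(im[120:320,200:560],(540,300)); B=cv2.resize(im2[q[1]-30:q[1]+30,q[0]-40:q[0]+40],(400,300)); C=cv2.resize(s[r[1]-30:r[1]+30,r[0]-40:r[0]+40],(400,300))
cv2.imwrite("pics/w9.png",np.vstack([np.hstack([A,np.zeros((300,260,3),np.uint8)]),np.hstack([B,C])]))
```

```text
t 12.95 tcp [ 572.71 -182.07   32.61] turn needed deg -0.06 then shift tool x,y mm 0.61 0.29 F [ 1.8 -0.3 -0.3] w 20.3 tilt [-0.0064 -0.0032]
[298 193] [221 194]
```

View pics/w9.png

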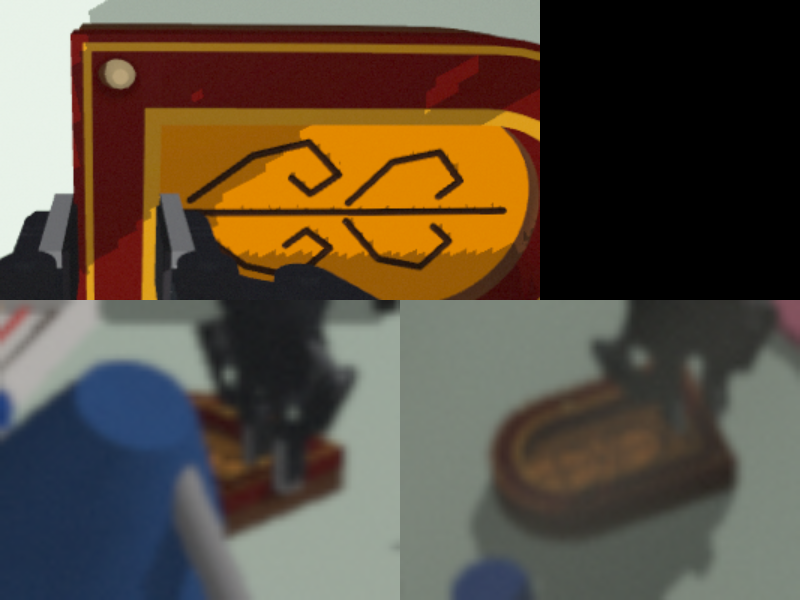

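Dowel 0 stands well inside its hole at (118,74) and the halves are parallel with only a small gap left. Closing the joint and loading it gradually.

Call:
{"op": "arm_command", "data": {
  "commands": [0.05,0,0.15,0,0,0,0.1,0,0,0,0,0,0,0,0,0]
}}

```text
time_s: 13.43
tcp_pos: [572.8, -181.7, 30.1]
eef_rot: [[0.499, 0.867, -0.006], [0.867, -0.499, -0.004], [-0.007, -0.003, -1.0]]
wrist_force: [-0.0, -1.3, 1.0]
gripper_width: 20.0
grasp_force: 59.2
```

Call:
{"op": "arm_command", "data": {
  "commands": [0,0,0.1,0,0,0,0,0,0,0,0,0]
}}

```text
time_s: 13.68
tcp_pos: [572.8, -181.7, 29.7]
eef_rot: [[0.499, 0.867, -0.006], [0.867, -0.499, -0.004], [-0.007, -0.003, -1.0]]
wrist_force: [-1.6, 0.0, 4.5]
gripper_width: 20.0
grasp_force: 59.9
```

Call:
{"op": "arm_command", "data": {
  "commands": [0,0,0.1,0,0,0,0,0,0,0,0,0]
}}

```text
time_s: 13.93
tcp_pos: [572.8, -181.7, 29.7]
eef_rot: [[0.499, 0.867, -0.006], [0.867, -0.499, -0.005], [-0.007, -0.003, -1.0]]
wrist_force: [-2.7, 1.0, 13.5]
gripper_width: 20.5
grasp_force: 60.9
```

Call:
{"op": "arm_command", "data": {
  "commands": [0,0,0,0,0,0,0,0,0,0,0,0,0,0,0,0,0,0,0,0]
}}

```text
time_s: 14.35
tcp_pos: [572.8, -181.7, 29.7]
eef_rot: [[0.499, 0.867, -0.006], [0.867, -0.499, -0.005], [-0.007, -0.003, -1.0]]
wrist_force: [-3.8, -0.2, 13.3]
gripper_width: 20.2
grasp_force: 60.9
```

Run:
```python
from h import *
err(); c=cam("wrist"); s=bot.sense(); im=bot.read_camera("wrist"); cv2.imwrite("pics/w10.png",im)
m=cv2.cvtColor(im,cv2.COLOR_BGR2HSV)[...,1]>90; m[245:]=0;m[:,:230]=0
m=cv2.morphologyEx(m.astype(np.uint8),cv2.MORPH_CLOSE,np.ones((5,5)))
b=np.load("back.npy")
for z1 in (28,30,32,35): print(z1,fit(c,m,b,0,z1,lambda h:(h[:,1]<235)&(h[:,0]<540)),b)
```

```text
t 14.35 tcp [ 572.78 -181.7    29.66] turn needed deg -0.08 then shift tool x,y mm 0.26 0.41 F [-3.8 -0.2 13.3] w 20.2 tilt [-0.0069 -0.0029]
28 (array([ 6.32233025e+02, -2.16328028e+02, -5.17765499e-01]), np.float64(0.0367114283144474)) [ 6.33237222e+02 -2.16415286e+02 -5.23272621e-01]
30 (array([ 6.32308291e+02, -2.16376374e+02, -5.18314015e-01]), np.float64(0.03108391910791397)) [ 6.33237222e+02 -2.16415286e+02 -5.23272621e-01]
32 (array([ 6.32555118e+02, -2.16442179e+02, -5.22261117e-01]), np.float64(0.02454427070915699)) [ 6.33237222e+02 -2.16415286e+02 -5.23272621e-01]
35 (array([ 6.32548279e+02, -2.16455427e+02, -5.21533330e-01]), np.float64(0.02333984337747097)) [ 6.33237222e+02 -2.16415286e+02 -5.23272621e-01]
```

The joint is closed and aligned within 1 mm. The push is steady at about 13 N and everything is at rest, so I hand it in.

```bash
python3 -c "
from plant import bot
print(bot.sign_off())"
```

```text
the job is handed in; nothing more can be done
None
```

I drew the front half out from under the bridge, fitted it on both dowels and pressed it flush. I handed the job in while still holding it at about 13 N, with the outlines aligned to about 1 mm; the sign-off gave no verdict.

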